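Reject the loose-handled cleaver

TASK

Handles of the finished cleavers in the rack may have worked loose on their tangs, which shows only when a handle is gently rocked back and forth across the flat of its blade. Check them where they stand, without levering the blades hard against the rack; take any cleaver with a loose handle out by that handle, stand it gently blade down in the rework bin, let go of it, and leave the sound ones fully home in their slots and everything else undisturbed.

Things in the scene. Friction and masses are not known exactly. Their poses are not given: they have to be found in the camera images.
- rack: The rack: a dark oak block 70 x 400 x 85 mm (its x, y, z), screwed to the bench. Origin at the centre of its underside, z up, y along the row. Four knife slots in a row at x = 0, y = -100, -20, +60 and +140 mm, each 5.5 mm wide (x), 56.5 long (y) and 70 deep (floor 15 mm above the bench); at y = -168 mm a round hole holds the honing steel. More than 10 N on a handle strains its blade.
- grip_a (a point): Middle of the wooden handle of knife a: 22 mm thick (x), 28 wide (y), 92 long (z). Four cleavers that look alike, 0.25 kg, stand blade down in the slots in any order, flats facing the rack's x. Blade 4 mm thick, 55 wide, 120 long; the handle begins 132 mm and ends 224 mm above the blade's lower end; this point is 178 mm above it and 8 mm to +y of its centre line. Axes as the rack's.
- foot_a (a point): Centre of the lower end of knife a's blade, on the slot floor when home; x across the flat, z up. A sound handle is rigid, but the blade leans in its slot, so it gives up to 3 mm each way along x, then stops dead. A loose one also pivots 130 mm above this point by 0.11 rad each way: 7 to 9 mm each way in all, under 1 N until its stop; it stays where left; lifted, it slides 3 mm up its tang.
- grip_b (a point): Middle of the wooden handle of knife b: size, place and axes as for grip_a.
- foot_b (a point): Centre of the lower end of the blade of knife b: as for foot_a.
- grip_c (a point): Middle of the wooden handle of knife c: size, place and axes as for grip_a.
- foot_c (a point): Centre of the lower end of the blade of knife c: as for foot_a.
- grip_d (a point): Middle of the wooden handle of knife d: size, place and axes as for grip_a.
- foot_d (a point): Centre of the lower end of the blade of knife d: as for foot_a.
- bin: The rework bin: a narrow open tub of grey sheet steel, 76 x 120 x 100 mm outside (its x, y, z), walls and floor 4 mm, fixed. Origin at the centre of its underside. It stands on the bench to the left or right of the rack.
- honing: Bystander. Honing steel standing in the rack's round hole, black handle up to 172 mm above the bench. Origin at the underside.
- oilcan: Bystander. Round metal oil can, 72 mm across, 130 mm high, standing on the other side of the rack from the bin. Origin at the underside.
- whetstone: Bystander. Grey whetstone, 70 x 200 x 30 mm, lying behind the rack. Origin at the underside.
- hammer: Bystander. Hammer, 270 mm long, lying behind the rack. Origin at the underside.
- brush: Bystander. Brush lying in front of the rack. Origin at the underside.
- blank: Bystander. Wooden handle blank, 95 x 26 x 22 mm, lying in front of the rack. Origin at the underside.
There are look-alikes about, which are no part of the job. What is shaped like the part that bears grip_c but green or orange is not meant. Leave any purple look-alike of the part that bears grip_a alone.

How it is judged:
On the way, in this order (a step that is already met when the one before it is completed fails the run):
1. a loose handle has been rocked over in its play, its blade still home in the rack (((z of foot_a in the frame of rack below 0.035 m and (x of grip_a in the frame of foot_a above 0.003 m or x of grip_a in the frame of foot_a below -0.003 m)) or (z of foot_b in the frame of rack below 0.035 m and (x of grip_b in the frame of foot_b above 0.003 m or x of grip_b in the frame of foot_b below -0.003 m)) or (z of foot_c in the frame of rack below 0.035 m and (x of grip_c in the frame of foot_c above 0.003 m or x of grip_c in the frame of foot_c below -0.003 m)) or (z of foot_d in the frame of rack below 0.035 m and (x of grip_d in the frame of foot_d above 0.003 m or x of grip_d in the frame of foot_d below -0.003 m)))), for 0.1 s.
2. a cleaver has been drawn clear of the rack (z of any of foot_a, foot_b, foot_c, foot_d in the frame of rack above 0.087 m), for 0.1 s.
At the end, for the whole second after the job is handed in: The loose-handled cleaver stands blade down in the rework bin (blade end inside the walls and within 30 mm of the bin's underside, within 0.9 rad of upright), released; the three sound ones stand home in the rack (within 6 mm of the slot floors and 0.08 rad of upright) (((z of foot_a in the frame of rack below 0.021 m and x of foot_a in the frame of rack between -0.006 and 0.006 m and angle between foot_a's own z axis and vertical below 0.08 rad) or (x of foot_a in the frame of bin between -0.036 and 0.036 m and y of foot_a in the frame of bin between -0.058 and 0.058 m and z of foot_a in the frame of bin below 0.03 m and angle between foot_a's own z axis and vertical below 0.9 rad)) and ((z of foot_b in the frame of rack below 0.021 m and x of foot_b in the frame of rack between -0.006 and 0.006 m and angle between foot_b's own z axis and vertical below 0.08 rad) or (x of foot_b in the frame of bin between -0.036 and 0.036 m and y of foot_b in the frame of bin between -0.058 and 0.058 m and z of foot_b in the frame of bin below 0.03 m and angle between foot_b's own z axis and vertical below 0.9 rad)) and ((z of foot_c in the frame of rack below 0.021 m and x of foot_c in the frame of rack between -0.006 and 0.006 m and angle between foot_c's own z axis and vertical below 0.08 rad) or (x of foot_c in the frame of bin between -0.036 and 0.036 m and y of foot_c in the frame of bin between -0.058 and 0.058 m and z of foot_c in the frame of bin below 0.03 m and angle between foot_c's own z axis and vertical below 0.9 rad)) and ((z of foot_d in the frame of rack below 0.021 m and x of foot_d in the frame of rack between -0.006 and 0.006 m and angle between foot_d's own z axis and vertical below 0.08 rad) or (x of foot_d in the frame of bin between -0.036 and 0.036 m and y of foot_d in the frame of bin between -0.058 and 0.058 m and z of foot_d in the frame of bin below 0.03 m and angle between foot_d's own z axis and vertical below 0.9 rad)) and ((x of foot_a in the frame of bin between -0.036 and 0.036 m and y of foot_a in the frame of bin between -0.058 and 0.058 m and z of foot_a in the frame of bin below 0.03 m and angle between foot_a's own z axis and vertical below 0.9 rad) or (x of foot_b in the frame of bin between -0.036 and 0.036 m and y of foot_b in the frame of bin between -0.058 and 0.058 m and z of foot_b in the frame of bin below 0.03 m and angle between foot_b's own z axis and vertical below 0.9 rad) or (x of foot_c in the frame of bin between -0.036 and 0.036 m and y of foot_c in the frame of bin between -0.058 and 0.058 m and z of foot_c in the frame of bin below 0.03 m and angle between foot_c's own z axis and vertical below 0.9 rad) or (x of foot_d in the frame of bin between -0.036 and 0.036 m and y of foot_d in the frame of bin between -0.058 and 0.058 m and z of foot_d in the frame of bin below 0.03 m and angle between foot_d's own z axis and vertical below 0.9 rad))); the robot touches nothing.
It fails at once if a cleaver with a sound handle is drawn more than 25 mm out of its slot (only a loose handle has slid up its tang) ((z of foot_a in the frame of rack between 0.04 and 0.08 m and x of foot_a in the frame of rack between -0.02 and 0.02 m and z of grip_a in the frame of foot_a below 0.1793 m) or (z of foot_b in the frame of rack between 0.04 and 0.08 m and x of foot_b in the frame of rack between -0.02 and 0.02 m and z of grip_b in the frame of foot_b below 0.1793 m) or (z of foot_c in the frame of rack between 0.04 and 0.08 m and x of foot_c in the frame of rack between -0.02 and 0.02 m and z of grip_c in the frame of foot_c below 0.1793 m) or (z of foot_d in the frame of rack between 0.04 and 0.08 m and x of foot_d in the frame of rack between -0.02 and 0.02 m and z of grip_d in the frame of foot_d below 0.1793 m)).
It fails at once if a blade levered or rammed against the rack with more than 75 N (contact force between any of knife_a_c0, knife_b_c0, knife_c_c0, knife_d_c0 and rack above 75 N).
It fails at once if a blade rammed into the bin with more than 75 N (contact force between any of knife_a_c0, knife_b_c0, knife_c_c0, knife_d_c0 and bin above 75 N).
It fails at once if a bystander moved more than 30 mm (distance of any of honing, oilcan, whetstone, hammer, brush, blank from where it was at the start of the episode above 0.03 m).
It also fails if it takes over 72 s, if anything falls off the work surface, if the arm or the gripper's body presses on something with over 40 N, if the wrist force passes 120 N, or if a joint passes its speed limit or range.

ROBOT

A 7-joint arm with a two-finger parallel gripper is mounted at the origin on the work surface. World frame = base frame: x ahead of the robot, y to its left, z up, the work surface at z = 0. Lengths are in m, angles in rad, forces in N, time in s.
With the tool pointing down it reaches from about 0.425 to 1.025 m from the base axis. Payload 3.6 kg.
Tool frame: the origin (TCP) lies on the centre line of the jaws, within the pads' length; the fingertips stand 22 mm ahead of it and the grasp point (between the pads) lies 3 mm ahead of it (manip.tip_extent is the distance from the TCP to the fingertips, in m); z points along the fingers, y is the direction in which the jaws open and shut (so a half turn about z gives the same grasp; the last joint's range is limited). The gripper opens to 85 mm and grips with 20 to 120 N. Pads are 22 mm wide; open, the fingers measure 114 mm over their backs; the gripper's body (76 mm by 85 mm) begins 54 mm behind the grasp point. The pads swing forward as they close: fully open they stand 13 mm farther back than shut.
Start: joints at [1.169, 0.591, 0.048, 1.609, -0.033, 0.943, -0.034], TCP at [0.22, -0.691, 0.253] pointing down, gripper open.
Joint ranges: [-2.69, 2.69], [-0.47, 2.24], [-1.27, 1.36], [0.19, 2.51], [-1.53, 4.68], [0.08, 2.07], [-3.09, 3.09]. Speed limits (rad/s): [2.57, 2.57, 3.14, 3.14, 3.14, 3.14, 3.14].

INTERFACE

Orientations are given as a rotation vector (axis times angle).
In Python, from workcell import manip gives the robot as it stands.
- The arm moves only by the tool jog_arm, never from a script. Its argument "moves" is a list of rows, each an object of numbers: "tx", "ty", "tz": the shift along the tool's x, y, z in m; "rx", "ry", "rz": the turn, a rotation vector about the tool's x, y, z in degrees; "gripper": the opening, from 0 (shut) to 1 (fully open). In form: [{"tx": .., "ty": .., "tz": .., "rx": .., "ry": .., "rz": .., "gripper": ..}, ...]. A call has 1 to 20 rows; each row is the pose to reach, as a shift and turn from the pose measured when the call began, along the tool's axes at that moment; what a row does not reach only later rows make up. A row lasts 1/10 s, in which the tool goes at most 50 mm and 8.59 degrees, less where a joint would pass 70% of its speed; a pose out of reach is approached as far as the arm can. A call with a gripper value outside its range is refused whole. The fingers move at their own pace and stop on an object; "grip_force" is the grip in N (left out, the last holds). Time passes only in rows, so rows that repeat a pose let the fingers close. It gives the time, the measured TCP pose, the force and the opening at its end, in the units of the state.
- manip.read_state(): the state, without advancing time (a new reading comes with each control period).
- manip.read_camera(name): name is "scene" or "top" or "wrist"; returns a dict with "image" (384x512x3 uint8, red, green, blue), "z_map" (384x512 float32, m along the optical axis (not along the pixel's ray), 0 where there is no reading), "fx", "fy", "cx", "cy" (pixels), "dist" ([k1, k2, p1, p2, k3] as OpenCV has them; the pictures are not rectified), "origin" and "attitude" of the camera in the world. Camera axes: x right, y down, z forward; pixel columns grow to the right and rows downward; lengths in m; the calibration is good to about 2 mm. A picture is of the moment at which its call begins.
- manip.close_job(): hands the job in, once; it reports no verdict.
The state is a dict: "time_s": time; "joint_positions": joint angles; "qd": joint speeds; "joint_efforts": joint torques, N m; "eef_pos": TCP position; "ee_rot": TCP orientation; "contact_force": force on the tool from outside, world axes, zero at the start; "ft_torque": the same for the moment, N m; "opening": finger opening in m.
Only numpy, scipy, OpenCV 4.12 (cv2) and the standard library are available. Lean on these libraries where they do the work, as an engineer would, in place of code of your own. Each camera call takes 0.05 s, during which the arm holds its last target. There are 200 camera calls.

## Working session

There is one attempt and no reset: what is moved stays moved. The work goes in short steps, Python scripts to look and compute and a tool call to move; the robot and the scene stay as the last step left them, time stands still between calls to the robot, and variables do not carry over. Pictures are saved under pics/ and viewed, about 8 in all and at most 12, crops included, and the job is handed in when it is done.

Besides the shell and the picture viewer there is one more tool, called after "Call:" in YAML: its name, and indented under it one key for each argument. jog_arm: Moves the arm, as the interface text tells. Its arguments: {"type":"object","properties":{"moves":{"type":"array"},"grip_force":{"type":"number"}},"required":["moves"]}

```bash
mkdir -p pics; cat > h.py <<'E'
import numpy as np, cv2
from scipy.spatial.transform import Rotation as R
from workcell import manip
def cam(n):
    return manip.read_camera(n)
def save(c,f,crop=None,scale=1):
    im=c["image"][...,::-1]
    if crop: x0,y0,x1,y1=crop; im=im[y0:y1,x0:x1]
    if scale!=1: im=cv2.resize(im,None,fx=scale,fy=scale,interpolation=cv2.INTER_CUBIC)
    cv2.imwrite(f,im)
def att(c):
    a=np.array(c["attitude"],float)
    return a if a.shape==(3,3) else R.from_rotvec(a).as_matrix()
def cloud(c):
    h,w=c["z_map"].shape
    u,v=np.meshgrid(np.arange(w),np.arange(h))
    K=np.array([[c["fx"],0,c["cx"]],[0,c["fy"],c["cy"]],[0,0,1]],float)
    p=cv2.undistortPoints(np.stack([u,v],-1).reshape(-1,1,2).astype(np.float64),K,np.array(c["dist"],float)).reshape(h,w,2)
    z=c["z_map"].astype(float)
    P=np.dstack([p[...,0]*z,p[...,1]*z,z])@att(c).T+np.array(c["origin"])
    P[z==0]=np.nan
    return P
E
python3 - <<'E'
from h import *
s=manip.read_state(); print(s)
for n in("scene","top"):
    c=cam(n); save(c,f"pics/{n}1.png",scale=1.5); print(n,c["origin"],c["attitude"],c["fx"])
    np.savez(f"{n}1.npz",P=cloud(c),im=c["image"])
E
```

```text
{'time_s': 0.0, 'joint_positions': array([ 1.16851496,  0.59208499,  0.04830807,  1.60985187, -0.03328737,
        0.94267605, -0.03368841]), 'qd': array([-3.13908572e-04,  1.49546705e-04, -4.24939604e-05, -8.52721646e-04,
        2.89214421e-04,  8.04774023e-04, -3.74239498e-04]), 'joint_efforts': array([-4.92479812e-04, -5.48692882e+01,  1.54691342e+00, -1.98126179e+01,
        9.52534931e-03,  8.65048380e-03, -6.87540648e-06]), 'eef_pos': array([ 0.2200885 , -0.68996356,  0.25215464]), 'ee_rot': array([-3.10206458e+00, -4.82917888e-01,  7.49370636e-04]), 'contact_force': array([-0.22726655,  0.35378113, -0.10316792]), 'ft_torque': array([ 0.00282512,  0.00364456, -0.01294797]), 'opening': 0.0856420470367212}
scene [ 0.97397109 -0.28026964  0.88166258] [-2.26950283 -1.23064361  0.40862376] 357.8965963566558
top [0.39845739 0.0180466  1.32600786] [-2.14409561  2.17706537 -0.14679126] 360.8860189239774
```

View pics/scene1.png

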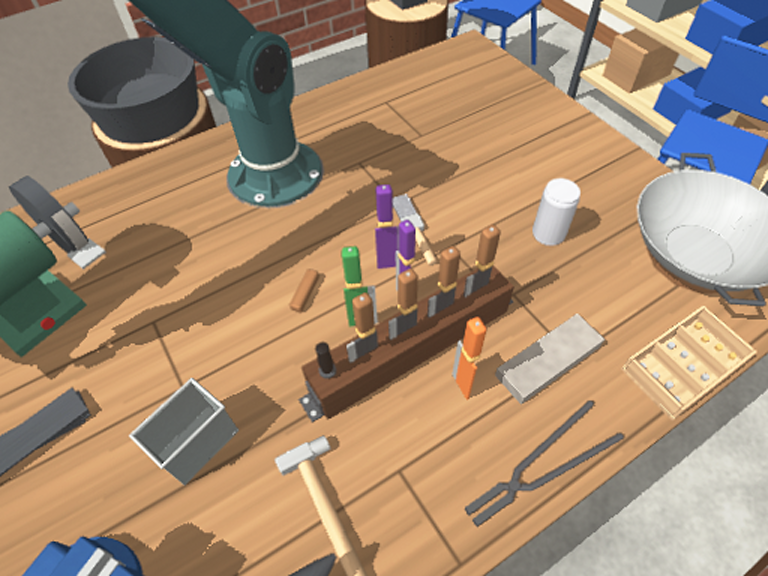

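View pics/top1.png

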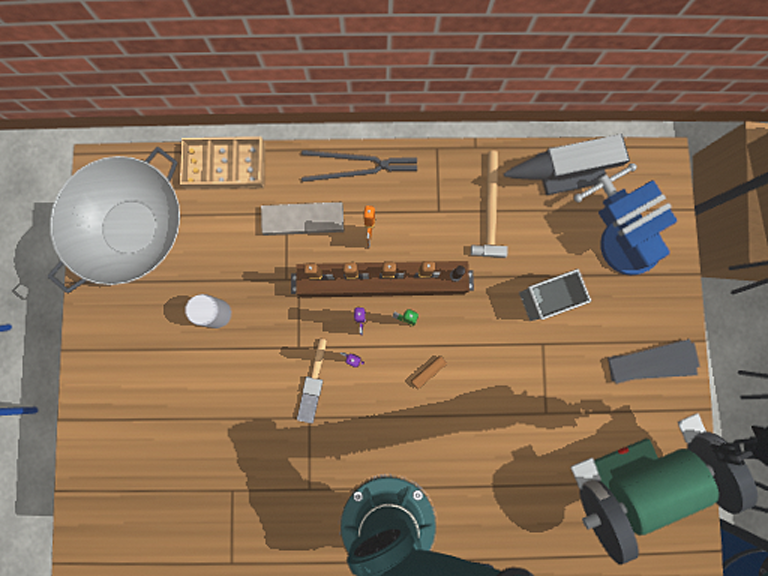

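The scene view shows four brown-handled cleavers in the rack at about (364,320), (408,298), (449,275) and (488,250). The look-alikes are green (351,275), purple (385,210) and (406,240), and orange (473,345). The bin is at (185,430). The top view agrees: rack at (383,280), bin at (557,295). Next I measure these.

```bash
python3 - <<'E'
from h import *
d=np.load("top1.npz");P=d["P"];im=d["im"].astype(int)
hsv=cv2.cvtColor(d["im"],cv2.COLOR_RGB2HSV)
x,y,z=P[...,0],P[...,1],P[...,2]
# world pos of pixel refs
for n,(u,v) in dict(rackc=(385,288),bin=(557,295),can=(205,310),honing=(458,270)).items():
    print(n,P[int(v/1.5),int(u/1.5)].round(3))
print("bench z",np.nanmedian(z[230:300,100:200]))
def rect(m,n):
    pts=np.c_[x[m],y[m]].astype(np.float32); print(n,len(pts),cv2.minAreaRect(pts),z[m].mean().round(4))
roi=np.zeros(z.shape,bool);roi[170:202,185:325]=1
rect(roi&(abs(z-.085)<.006),"rack")
roi=np.zeros(z.shape,bool);roi[175:220,340:400]=1
rect(roi&(z>.09)&(z<.106),"bin")
m=(z>.15)&(z<.3)
lab,k=cv2.connectedComponents(m.astype(np.uint8))[::-1] if 0 else (0,0)
n,l,st,ce=cv2.connectedComponentsWithStats(m.astype(np.uint8))
for i in range(1,n):
    if st[i,4]>8:
        q=l==i; t=q&(z>np.nanmax(z[q])-.012)
        print(i,st[i],np.median(im[q],0),"top",np.nanmax(z[q]).round(3),"topcentre",x[t].mean().round(4),y[t].mean().round(4),"x",x[t].min().round(3),x[t].max().round(3),"y",y[t].min().round(3),y[t].max().round(3))
E
```

```text
rackc [ 0.547 -0.     0.086]
bin [ 0.536 -0.429  0.001]
can [0.501 0.401 0.128]
honing [ 0.574 -0.158  0.173]
bench z 0.0005988608164412268
rack 1730 ((0.5739208459854126, 0.0040656328201293945), (0.07096783816814423, 0.40132999420166016), 0.22274310886859894) 0.0854
bin 227 ((0.5271164178848267, -0.40139979124069214), (0.08237392455339432, 0.1242770329117775), 18.54326820373535) 0.1015
1 [242 137   8  14  94] [192.5 104.   35. ] top 0.229 topcentre 0.6927 0.0313 x 0.679 0.706 y 0.021 0.043
2 [203 175  12  11 106] [136.  96.  62.] top 0.244 topcentre 0.5731 0.1515 x 0.562 0.584 y 0.138 0.163
3 [229 175  10  11  98] [143.5 103.   63. ] top 0.243 topcentre 0.573 0.0716 x 0.563 0.583 y 0.059 0.084
4 [255 174   9  11  91] [143.  99.  64.] top 0.246 topcentre 0.5741 -0.008 x 0.565 0.585 y -0.02 0.005
5 [279 174  11  11 103] [140.  98.  60.] top 0.246 topcentre 0.5737 -0.0873 x 0.564 0.584 y -0.1 -0.075
6 [303 177   7   7  40] [62.5 55.5 52. ] top 0.176 topcentre 0.5745 -0.1633 x 0.564 0.584 y -0.172 -0.155
7 [236 205   8  10  74] [130.   68.5 159.5] top 0.228 topcentre 0.4791 0.0544 x 0.467 0.492 y 0.045 0.064
8 [268 206  11  10  78] [ 62.  148.5  73. ] top 0.23 topcentre 0.4742 -0.0508 x 0.462 0.487 y -0.065 -0.037
9 [230 236  11   9  69] [126.  68. 165.] top 0.228 topcentre 0.3857 0.0686 x 0.373 0.397 y 0.056 0.083
10 [501 283  11   8  46] [30. 29. 30.] top 0.293 topcentre 0.2399 -0.7271 x 0.238 0.242 y -0.73 -0.726
11 [ 388  288  117   89 4789] [67. 86. 82.] top 0.3 topcentre 0.2052 -0.6307 x 0.184 0.217 y -0.653 -0.617
14 [231 343  50  29 556] [36. 48. 48.] top 0.3 topcentre 0.058 0.0196 x 0.03 0.076 y -0.042 0.079
```

```bash
cat >> h.py <<'E'
def go(x,y,z,yaw=90.):
    "shift/turn in tool axes to reach TCP xyz, tool down, tool x at yaw deg in world"
    s=manip.read_state(); T=R.from_rotvec(s["ee_rot"]); p=s["eef_pos"]
    d=T.inv().apply(np.array([x,y,z])-p)
    a=np.radians(yaw); X=np.array([np.cos(a),np.sin(a),0]);Z=np.array([0,0,-1.]);G=R.from_matrix(np.c_[X,np.cross(Z,X),Z])
    print("t",s["time_s"],"pos",p.round(4),"shift mm",(d*1e3).round(1),"turn deg",np.degrees((T.inv()*G).as_rotvec()).round(2),"F",s["contact_force"].round(2),"open",round(s["opening"],4),"q",s["joint_positions"].round(2))
E
python3 -c "
from h import *
go(.574,-.088,.30)"
```

```text
t 0.1 pos [ 0.2201 -0.69    0.2523] shift mm [ 520.1 -466.1  -46.9] turn deg [-1.00e-01 -7.00e-02 -7.23e+01] F [-0.43  0.21 -0.56] open 0.0857 q [ 1.17  0.59  0.05  1.61 -0.03  0.94 -0.03]
```

Call:
jog_arm:
  moves:
    - {"tz": -0.05}
    - {"tx": 0.52, "ty": -0.466, "tz": -0.047, "rz": -72.3}
    - {"tx": 0.52, "ty": -0.466, "tz": -0.047, "rz": -72.3}
    - {"tx": 0.52, "ty": -0.466, "tz": -0.047, "rz": -72.3}
    - {"tx": 0.52, "ty": -0.466, "tz": -0.047, "rz": -72.3}
    - {"tx": 0.52, "ty": -0.466, "tz": -0.047, "rz": -72.3}
    - {"tx": 0.52, "ty": -0.466, "tz": -0.047, "rz": -72.3}
    - {"tx": 0.52, "ty": -0.466, "tz": -0.047, "rz": -72.3}
    - {"tx": 0.52, "ty": -0.466, "tz": -0.047, "rz": -72.3}
    - {"tx": 0.52, "ty": -0.466, "tz": -0.047, "rz": -72.3}
    - {"tx": 0.52, "ty": -0.466, "tz": -0.047, "rz": -72.3}
    - {"tx": 0.52, "ty": -0.466, "tz": -0.047, "rz": -72.3}
    - {"tx": 0.52, "ty": -0.466, "tz": -0.047, "rz": -72.3}
    - {"tx": 0.52, "ty": -0.466, "tz": -0.047, "rz": -72.3}
    - {"tx": 0.52, "ty": -0.466, "tz": -0.047, "rz": -72.3}
    - {"tx": 0.52, "ty": -0.466, "tz": -0.047, "rz": -72.3}
    - {"tx": 0.52, "ty": -0.466, "tz": -0.047, "rz": -72.3}
    - {"tx": 0.52, "ty": -0.466, "tz": -0.047, "rz": -72.3}
    - {"tx": 0.52, "ty": -0.466, "tz": -0.047, "rz": -72.3}

```text
$.moves[0]: bad value
```

```bash
python3 -c "
from h import *
go(.574,-.088,.30)
c=cam('wrist');save(c,'pics/w1.png',scale=1.5);P=cloud(c);print(c['origin'])
z=P[...,2];m=((z>.15)&(z<.255)).astype(np.uint8)
n,l,st,ce=cv2.connectedComponentsWithStats(m)
for i in range(1,n):
    if st[i,4]>60:
        q=l==i;t=q&(z>np.nanpercentile(z[q],98)-.006)
        print(st[i],np.median(c['image'][q],0),np.nanpercentile(z[q],98).round(4),P[t].mean(0).round(4),np.ptp(P[t],0).round(3))
"
```

```text
t 0.1 pos [ 0.2201 -0.69    0.2523] shift mm [ 520.1 -466.1  -46.9] turn deg [-1.00e-01 -7.00e-02 -7.23e+01] F [-0.43  0.21 -0.56] open 0.0857 q [ 1.17  0.59  0.05  1.61 -0.03  0.94 -0.03]
[ 0.28941194 -0.66883165  0.37219969]
[    0   201   314   162 25655] [68. 89. 87.] 0.2464 [ 0.2099 -0.6475  0.2499] [0.022 0.018 0.013]
[355 246  28  54 576] [21. 20. 22.] 0.2547 [ 0.2371 -0.7311  0.2519] [0.023 0.007 0.006]
[ 60 372  30  12 251] [ 86. 143. 118.] 0.2156 [ 0.0939 -0.6098  0.2136] [0.017 0.017 0.005]
```

The row was refused, so every field must be given.

Call:
jog_arm:
  moves:
    - {"tx": 0, "ty": 0, "tz": -0.05, "rx": 0, "ry": 0, "rz": 0, "gripper": 1}
    - {"tx": 0.52, "ty": -0.466, "tz": -0.047, "rx": 0, "ry": 0, "rz": -72.3, "gripper": 1}
    - {"tx": 0.52, "ty": -0.466, "tz": -0.047, "rx": 0, "ry": 0, "rz": -72.3, "gripper": 1}
    - {"tx": 0.52, "ty": -0.466, "tz": -0.047, "rx": 0, "ry": 0, "rz": -72.3, "gripper": 1}
    - {"tx": 0.52, "ty": -0.466, "tz": -0.047, "rx": 0, "ry": 0, "rz": -72.3, "gripper": 1}
    - {"tx": 0.52, "ty": -0.466, "tz": -0.047, "rx": 0, "ry": 0, "rz": -72.3, "gripper": 1}
    - {"tx": 0.52, "ty": -0.466, "tz": -0.047, "rx": 0, "ry": 0, "rz": -72.3, "gripper": 1}
    - {"tx": 0.52, "ty": -0.466, "tz": -0.047, "rx": 0, "ry": 0, "rz": -72.3, "gripper": 1}
    - {"tx": 0.52, "ty": -0.466, "tz": -0.047, "rx": 0, "ry": 0, "rz": -72.3, "gripper": 1}
    - {"tx": 0.52, "ty": -0.466, "tz": -0.047, "rx": 0, "ry": 0, "rz": -72.3, "gripper": 1}
    - {"tx": 0.52, "ty": -0.466, "tz": -0.047, "rx": 0, "ry": 0, "rz": -72.3, "gripper": 1}
    - {"tx": 0.52, "ty": -0.466, "tz": -0.047, "rx": 0, "ry": 0, "rz": -72.3, "gripper": 1}
    - {"tx": 0.52, "ty": -0.466, "tz": -0.047, "rx": 0, "ry": 0, "rz": -72.3, "gripper": 1}
    - {"tx": 0.52, "ty": -0.466, "tz": -0.047, "rx": 0, "ry": 0, "rz": -72.3, "gripper": 1}
    - {"tx": 0.52, "ty": -0.466, "tz": -0.047, "rx": 0, "ry": 0, "rz": -72.3, "gripper": 1}
    - {"tx": 0.52, "ty": -0.466, "tz": -0.047, "rx": 0, "ry": 0, "rz": -72.3, "gripper": 1}
    - {"tx": 0.52, "ty": -0.466, "tz": -0.047, "rx": 0, "ry": 0, "rz": -72.3, "gripper": 1}
    - {"tx": 0.52, "ty": -0.466, "tz": -0.047, "rx": 0, "ry": 0, "rz": -72.3, "gripper": 1}
    - {"tx": 0.52, "ty": -0.466, "tz": -0.047, "rx": 0, "ry": 0, "rz": -72.3, "gripper": 1}

```text
time_s: 2.05
eef_pos: [0.573, -0.0904, 0.2998]
ee_rot: [-2.224, -2.216, 0.001]
contact_force: [0.7, 0.3, -0.6]
opening: 0.0851
```

```bash
cat > look.py <<'E'
import sys
from h import *
go(.574,-.088,.30)
c=cam('wrist');save(c,sys.argv[1],scale=1.5);P=cloud(c);print(c['origin'])
z=P[...,2];m=((z>.15)&(z<.255)).astype(np.uint8)
n,l,st,ce=cv2.connectedComponentsWithStats(m)
for i in range(1,n):
    if st[i,4]>60:
        q=l==i;t=q&(z>np.nanpercentile(z[q],98)-.006)
        print(st[i],np.median(c['image'][q],0),np.nanpercentile(z[q],98).round(4),P[t].mean(0).round(4),np.ptp(P[t],0).round(3))
E
python3 look.py pics/w2.png
```

```text
t 2.05 pos [ 0.573  -0.0904  0.2998] shift mm [ 2.4  1.  -0.2] turn deg [-0.1  -0.04 -0.2 ] F [ 0.69  0.28 -0.64] open 0.0851 q [ 0.39  0.38 -0.41  1.88  0.19  0.92 -0.12]
[ 0.57356221 -0.01860178  0.41984938]
[113   0  45  11 366] [ 83.  38. 116.] 0.1763 [0.4845 0.0436 0.1734] [0.022 0.002 0.007]
[ 404    0  106   43 3170] [193.  93.  43.] 0.224 [0.6939 0.0259 0.2219] [0.028 0.011 0.008]
[ 248   48   40   54 1999] [118.  77.  50.] 0.24 [ 0.5765 -0.0075  0.2375] [0.021 0.027 0.007]
[  89  119   74   54 2812] [43. 98. 50.] 0.2246 [ 0.4788 -0.05    0.2224] [0.026 0.028 0.008]
[ 250  164   36   69 2180] [146.  97.  60.] 0.2398 [ 0.5768 -0.0858  0.2374] [0.022 0.026 0.007]
[255 248  24  31 592] [42.5 41.  43. ] 0.1715 [ 0.5772 -0.1618  0.1697] [0.02  0.022 0.007]
```

View pics/w2.png

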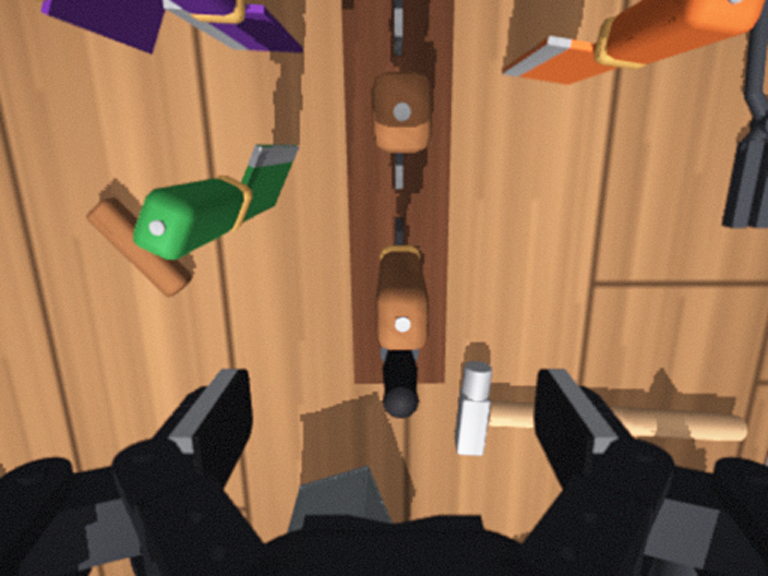

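Wrist view: two brown handle tops at (402,320) and (402,112), with the green look-alike at (190,215) well clear of the fingers. I lower half-open fingers around the first handle, slot y = -100.

Call:
jog_arm:
  moves:
    - {"tx": 0.003, "ty": 0.002, "tz": 0.02, "rx": 0, "ry": 0, "rz": 0, "gripper": 0.5}
    - {"tx": 0.003, "ty": 0.002, "tz": 0.02, "rx": 0, "ry": 0, "rz": 0, "gripper": 0.5}
    - {"tx": 0.003, "ty": 0.002, "tz": 0.05, "rx": 0, "ry": 0, "rz": 0, "gripper": 0.5}
    - {"tx": 0.003, "ty": 0.002, "tz": 0.08, "rx": 0, "ry": 0, "rz": 0, "gripper": 0.5}
    - {"tx": 0.003, "ty": 0.002, "tz": 0.097, "rx": 0, "ry": 0, "rz": 0, "gripper": 0.42}
    - {"tx": 0.003, "ty": 0.002, "tz": 0.097, "rx": 0, "ry": 0, "rz": 0, "gripper": 0.42}
    - {"tx": 0.003, "ty": 0.002, "tz": 0.097, "rx": 0, "ry": 0, "rz": 0, "gripper": 0.42}
    - {"tx": 0.003, "ty": 0.002, "tz": 0.097, "rx": 0, "ry": 0, "rz": 0, "gripper": 0.42}
  grip_force: 20

```text
time_s: 2.9
eef_pos: [0.576, -0.0875, 0.2045]
ee_rot: [2.225, 2.217, 0.002]
contact_force: [0.2, -0.3, -0.5]
opening: 0.0358
```

```bash
python3 -c "
from h import *
go(.575,-.087,.203)"
```

```text
t 2.9 pos [ 0.576  -0.0875  0.2045] shift mm [ 0.5 -1.   1.5] turn deg [ 0.07 -0.03 -0.23] F [ 0.17 -0.28 -0.55] open 0.0358 q [ 0.35  0.5  -0.37  1.96  0.27  0.73 -0.19]
```

Call:
jog_arm:
  moves:
    - {"tx": 0, "ty": 0.003, "tz": 0, "rx": 0, "ry": 0, "rz": 0, "gripper": 0.42}
    - {"tx": 0, "ty": 0.005, "tz": 0, "rx": 0, "ry": 0, "rz": 0, "gripper": 0.42}
    - {"tx": 0, "ty": 0.007, "tz": 0, "rx": 0, "ry": 0, "rz": 0, "gripper": 0.42}
    - {"tx": 0, "ty": 0.008, "tz": 0, "rx": 0, "ry": 0, "rz": 0, "gripper": 0.42}
    - {"tx": 0, "ty": 0.008, "tz": 0, "rx": 0, "ry": 0, "rz": 0, "gripper": 0.42}

```text
time_s: 3.4
eef_pos: [0.5842, -0.0875, 0.2045]
ee_rot: [2.225, 2.217, 0.002]
contact_force: [0.5, 0.2, 0.4]
opening: 0.0357
```

Call:
jog_arm:
  moves:
    - {"tx": 0, "ty": 0.001, "tz": 0, "rx": 0, "ry": 0, "rz": 0, "gripper": 0.42}
    - {"tx": 0, "ty": 0.001, "tz": 0, "rx": 0, "ry": 0, "rz": 0, "gripper": 0.42}

```text
time_s: 3.6
eef_pos: [0.5853, -0.0875, 0.2045]
ee_rot: [2.225, 2.217, 0.002]
contact_force: [0.0, -0.7, 0.5]
opening: 0.0358
```

Call:
jog_arm:
  moves:
    - {"tx": 0, "ty": 0.001, "tz": 0, "rx": 0, "ry": 0, "rz": 0, "gripper": 0.42}
    - {"tx": 0, "ty": 0.001, "tz": 0, "rx": 0, "ry": 0, "rz": 0, "gripper": 0.42}

```text
time_s: 3.8
eef_pos: [0.5861, -0.0875, 0.2043]
ee_rot: [2.226, 2.217, 0.001]
contact_force: [-0.5, -0.3, -0.0]
opening: 0.0362
```

Call:
jog_arm:
  moves:
    - {"tx": 0, "ty": 0.001, "tz": 0, "rx": 0, "ry": 0, "rz": 0, "gripper": 0.42}
    - {"tx": 0, "ty": 0.001, "tz": 0, "rx": 0, "ry": 0, "rz": 0, "gripper": 0.42}

```text
time_s: 4.0
eef_pos: [0.5868, -0.0875, 0.2043]
ee_rot: [-2.225, -2.217, -0.0]
contact_force: [-1.2, 0.0, 0.8]
opening: 0.0361
```

Call:
jog_arm:
  moves:
    - {"tx": 0, "ty": 0.001, "tz": 0, "rx": 0, "ry": 0, "rz": 0, "gripper": 0.42}
    - {"tx": 0, "ty": 0.001, "tz": 0, "rx": 0, "ry": 0, "rz": 0, "gripper": 0.42}

```text
time_s: 4.2
eef_pos: [0.5869, -0.0876, 0.2041]
ee_rot: [-2.224, -2.216, 0.002]
contact_force: [-2.1, 0.6, 2.2]
opening: 0.0359
```

Call:
jog_arm:
  moves:
    - {"tx": 0, "ty": 0.001, "tz": 0, "rx": 0, "ry": 0, "rz": 0, "gripper": 0.42}
    - {"tx": 0, "ty": 0.001, "tz": 0, "rx": 0, "ry": 0, "rz": 0, "gripper": 0.42}

```text
time_s: 4.4
eef_pos: [0.5871, -0.0876, 0.204]
ee_rot: [-2.224, -2.215, 0.005]
contact_force: [-3.7, 0.1, 2.9]
opening: 0.036
```

Call:
jog_arm:
  moves:
    - {"tx": 0, "ty": -0.005, "tz": 0, "rx": 0, "ry": 0, "rz": 0, "gripper": 0.42}
    - {"tx": 0, "ty": -0.01, "tz": 0, "rx": 0, "ry": 0, "rz": 0, "gripper": 0.42}
    - {"tx": 0, "ty": -0.014, "tz": 0, "rx": 0, "ry": 0, "rz": 0, "gripper": 0.42}
    - {"tx": 0, "ty": -0.016, "tz": 0, "rx": 0, "ry": 0, "rz": 0, "gripper": 0.42}
    - {"tx": 0, "ty": -0.018, "tz": 0, "rx": 0, "ry": 0, "rz": 0, "gripper": 0.42}
    - {"tx": 0, "ty": -0.018, "tz": 0, "rx": 0, "ry": 0, "rz": 0, "gripper": 0.42}

```text
time_s: 5.0
eef_pos: [0.5691, -0.0875, 0.2041]
ee_rot: [-2.224, -2.215, 0.004]
contact_force: [0.0, 0.0, 0.5]
opening: 0.036
```

Call:
jog_arm:
  moves:
    - {"tx": 0, "ty": -0.001, "tz": 0, "rx": 0, "ry": 0, "rz": 0, "gripper": 0.42}
    - {"tx": 0, "ty": -0.001, "tz": 0, "rx": 0, "ry": 0, "rz": 0, "gripper": 0.42}

```text
time_s: 5.2
eef_pos: [0.5683, -0.0875, 0.2042]
ee_rot: [-2.224, -2.215, 0.004]
contact_force: [1.6, 0.1, 0.6]
opening: 0.036
```

Call:
jog_arm:
  moves:
    - {"tx": 0, "ty": -0.001, "tz": 0, "rx": 0, "ry": 0, "rz": 0, "gripper": 0.42}
    - {"tx": 0, "ty": -0.001, "tz": 0, "rx": 0, "ry": 0, "rz": 0, "gripper": 0.42}

```text
time_s: 5.4
eef_pos: [0.5675, -0.0875, 0.2043]
ee_rot: [-2.224, -2.216, 0.003]
contact_force: [0.0, 0.3, 0.1]
opening: 0.0357
```

Call:
jog_arm:
  moves:
    - {"tx": 0, "ty": -0.001, "tz": 0, "rx": 0, "ry": 0, "rz": 0, "gripper": 0.42}
    - {"tx": 0, "ty": -0.002, "tz": 0, "rx": 0, "ry": 0, "rz": 0, "gripper": 0.42}
    - {"tx": 0, "ty": -0.002, "tz": 0, "rx": 0, "ry": 0, "rz": 0, "gripper": 0.42}

```text
time_s: 5.7
eef_pos: [0.5666, -0.0875, 0.2045]
ee_rot: [-2.225, -2.217, -0.0]
contact_force: [3.7, 0.2, -1.6]
opening: 0.0361
```

Call:
jog_arm:
  moves:
    - {"tx": 0, "ty": -0.001, "tz": 0, "rx": 0, "ry": 0, "rz": 0, "gripper": 0.42}
    - {"tx": 0, "ty": -0.002, "tz": 0, "rx": 0, "ry": 0, "rz": 0, "gripper": 0.42}
    - {"tx": 0, "ty": -0.002, "tz": 0, "rx": 0, "ry": 0, "rz": 0, "gripper": 0.42}

```text
time_s: 6.0
eef_pos: [0.5664, -0.0874, 0.2048]
ee_rot: [2.224, 2.216, 0.005]
contact_force: [6.8, -0.3, -4.1]
opening: 0.0357
```

Knife 1 (slot y = -100) is sound. It stopped dead at TCP x = 0.587 and 0.5665, which is about 6.5 mm of play after taking off the finger gap. The centre is x ≈ 0.577. Next knife.

Call:
jog_arm:
  moves:
    - {"tx": 0, "ty": 0.0105, "tz": 0, "rx": 0, "ry": 0, "rz": 0, "gripper": 0.42}
    - {"tx": 0, "ty": 0.0105, "tz": 0, "rx": 0, "ry": 0, "rz": 0, "gripper": 0.42}
    - {"tx": 0, "ty": 0.0105, "tz": -0.04, "rx": 0, "ry": 0, "rz": 0, "gripper": 0.42}
    - {"tx": 0, "ty": 0.0105, "tz": -0.075, "rx": 0, "ry": 0, "rz": 0, "gripper": 0.42}
    - {"tx": 0, "ty": 0.0105, "tz": -0.075, "rx": 0, "ry": 0, "rz": 0, "gripper": 0.42}
    - {"tx": 0.04, "ty": 0.0105, "tz": -0.075, "rx": 0, "ry": 0, "rz": 0, "gripper": 0.42}
    - {"tx": 0.08, "ty": 0.0105, "tz": -0.075, "rx": 0, "ry": 0, "rz": 0, "gripper": 0.42}
    - {"tx": 0.08, "ty": 0.0105, "tz": -0.075, "rx": 0, "ry": 0, "rz": 0, "gripper": 0.42}
    - {"tx": 0.08, "ty": 0.0105, "tz": -0.075, "rx": 0, "ry": 0, "rz": 0, "gripper": 0.42}
    - {"tx": 0.08, "ty": 0.0105, "tz": -0.04, "rx": 0, "ry": 0, "rz": 0, "gripper": 0.42}
    - {"tx": 0.08, "ty": 0.0105, "tz": 0, "rx": 0, "ry": 0, "rz": 0, "gripper": 0.42}
    - {"tx": 0.08, "ty": 0.0105, "tz": 0, "rx": 0, "ry": 0, "rz": 0, "gripper": 0.42}
    - {"tx": 0.08, "ty": 0.0105, "tz": 0, "rx": 0, "ry": 0, "rz": 0, "gripper": 0.42}

```text
time_s: 7.3
eef_pos: [0.5765, -0.0088, 0.2044]
ee_rot: [2.227, 2.215, 0.001]
contact_force: [-0.9, 0.8, 0.5]
opening: 0.0358
```

```bash
python3 -c "
from h import *
go(.577,-.0075,.204)"
```

```text
t 7.3 pos [ 0.5765 -0.0088  0.2044] shift mm [1.3 0.5 0.4] turn deg [ 0.07  0.   -0.3 ] F [-0.92  0.77  0.54] open 0.0358 q [ 0.22  0.49 -0.39  1.98  0.28  0.72 -0.34]
```

Push to x ≈ 0.5885. A sound handle would stop at about 0.587 with several newtons.

Call:
jog_arm:
  moves:
    - {"tx": 0, "ty": 0.003, "tz": 0, "rx": 0, "ry": 0, "rz": 0, "gripper": 0.42}
    - {"tx": 0, "ty": 0.006, "tz": 0, "rx": 0, "ry": 0, "rz": 0, "gripper": 0.42}
    - {"tx": 0, "ty": 0.008, "tz": 0, "rx": 0, "ry": 0, "rz": 0, "gripper": 0.42}
    - {"tx": 0, "ty": 0.009, "tz": 0, "rx": 0, "ry": 0, "rz": 0, "gripper": 0.42}
    - {"tx": 0, "ty": 0.01, "tz": 0, "rx": 0, "ry": 0, "rz": 0, "gripper": 0.42}
    - {"tx": 0, "ty": 0.011, "tz": 0, "rx": 0, "ry": 0, "rz": 0, "gripper": 0.42}
    - {"tx": 0, "ty": 0.012, "tz": 0, "rx": 0, "ry": 0, "rz": 0, "gripper": 0.42}
    - {"tx": 0, "ty": 0.012, "tz": 0, "rx": 0, "ry": 0, "rz": 0, "gripper": 0.42}

```text
time_s: 8.1
eef_pos: [0.5886, -0.0088, 0.2044]
ee_rot: [2.226, 2.215, 0.002]
contact_force: [-0.5, -0.3, 0.7]
opening: 0.0357
```

Call:
jog_arm:
  moves:
    - {"tx": 0, "ty": 0.001, "tz": 0, "rx": 0, "ry": 0, "rz": 0, "gripper": 0.42}
    - {"tx": 0, "ty": 0.0015, "tz": 0, "rx": 0, "ry": 0, "rz": 0, "gripper": 0.42}
    - {"tx": 0, "ty": 0.0015, "tz": 0, "rx": 0, "ry": 0, "rz": 0, "gripper": 0.42}

```text
time_s: 8.4
eef_pos: [0.59, -0.0088, 0.2043]
ee_rot: [2.227, 2.215, 0.001]
contact_force: [-0.9, 0.6, 0.7]
opening: 0.036
```

Call:
jog_arm:
  moves:
    - {"tx": 0, "ty": 0.001, "tz": 0, "rx": 0, "ry": 0, "rz": 0, "gripper": 0.42}
    - {"tx": 0, "ty": 0.002, "tz": 0, "rx": 0, "ry": 0, "rz": 0, "gripper": 0.42}
    - {"tx": 0, "ty": 0.002, "tz": 0, "rx": 0, "ry": 0, "rz": 0, "gripper": 0.42}

```text
time_s: 8.7
eef_pos: [0.5911, -0.0088, 0.2042]
ee_rot: [-2.227, -2.215, 0.002]
contact_force: [-3.8, -0.1, 3.1]
opening: 0.0363
```

Call:
jog_arm:
  moves:
    - {"tx": 0, "ty": 0.001, "tz": 0, "rx": 0, "ry": 0, "rz": 0, "gripper": 0.42}
    - {"tx": 0, "ty": 0.002, "tz": 0, "rx": 0, "ry": 0, "rz": 0, "gripper": 0.42}
    - {"tx": 0, "ty": 0.002, "tz": 0, "rx": 0, "ry": 0, "rz": 0, "gripper": 0.42}

```text
time_s: 9.0
eef_pos: [0.5915, -0.0088, 0.2041]
ee_rot: [-2.225, -2.214, 0.007]
contact_force: [-5.7, -0.1, 5.0]
opening: 0.0362
```

It moved on freely with under 1 N to 0.590 and stopped at 0.591, 4 mm past where a sound one stops. That points to loose, so I confirm on the other side.

Call:
jog_arm:
  moves:
    - {"tx": 0, "ty": -0.006, "tz": 0, "rx": 0, "ry": 0, "rz": 0, "gripper": 0.42}
    - {"tx": 0, "ty": -0.012, "tz": 0, "rx": 0, "ry": 0, "rz": 0, "gripper": 0.42}
    - {"tx": 0, "ty": -0.016, "tz": 0, "rx": 0, "ry": 0, "rz": 0, "gripper": 0.42}
    - {"tx": 0, "ty": -0.019, "tz": 0, "rx": 0, "ry": 0, "rz": 0, "gripper": 0.42}
    - {"tx": 0, "ty": -0.022, "tz": 0, "rx": 0, "ry": 0, "rz": 0, "gripper": 0.42}
    - {"tx": 0, "ty": -0.024, "tz": 0, "rx": 0, "ry": 0, "rz": 0, "gripper": 0.42}
    - {"tx": 0, "ty": -0.026, "tz": 0, "rx": 0, "ry": 0, "rz": 0, "gripper": 0.42}
    - {"tx": 0, "ty": -0.027, "tz": 0, "rx": 0, "ry": 0, "rz": 0, "gripper": 0.42}
    - {"tx": 0, "ty": -0.027, "tz": 0, "rx": 0, "ry": 0, "rz": 0, "gripper": 0.42}

```text
time_s: 9.9
eef_pos: [0.5646, -0.0086, 0.2043]
ee_rot: [-2.225, -2.214, 0.006]
contact_force: [0.2, -0.5, 0.6]
opening: 0.036
```

Call:
jog_arm:
  moves:
    - {"tx": 0, "ty": -0.001, "tz": 0, "rx": 0, "ry": 0, "rz": 0, "gripper": 0.42}
    - {"tx": 0, "ty": -0.0015, "tz": 0, "rx": 0, "ry": 0, "rz": 0, "gripper": 0.42}

```text
time_s: 10.1
eef_pos: [0.5633, -0.0086, 0.2044]
ee_rot: [-2.225, -2.214, 0.006]
contact_force: [1.1, -0.6, 1.3]
opening: 0.036
```

Knife 2 is loose: 14 mm of travel at about 1 N or less. I set it upright again and check the remaining two the same way.

Call:
jog_arm:
  moves:
    - {"tx": 0, "ty": 0.008, "tz": 0, "rx": 0, "ry": 0, "rz": 0, "gripper": 0.42}
    - {"tx": 0, "ty": 0.014, "tz": 0, "rx": 0, "ry": 0, "rz": 0, "gripper": 0.42}
    - {"tx": 0, "ty": 0.018, "tz": 0, "rx": 0, "ry": 0, "rz": 0, "gripper": 0.42}
    - {"tx": 0, "ty": 0.0205, "tz": 0, "rx": 0, "ry": 0, "rz": 0, "gripper": 0.42}
    - {"tx": 0, "ty": 0.0205, "tz": 0, "rx": 0, "ry": 0, "rz": 0, "gripper": 0.42}
    - {"tx": 0, "ty": 0.0135, "tz": 0, "rx": 0, "ry": 0, "rz": 0, "gripper": 0.42}
    - {"tx": 0, "ty": 0.0135, "tz": -0.02, "rx": 0, "ry": 0, "rz": 0, "gripper": 0.42}
    - {"tx": 0, "ty": 0.0135, "tz": -0.05, "rx": 0, "ry": 0, "rz": 0, "gripper": 0.42}
    - {"tx": 0, "ty": 0.0135, "tz": -0.075, "rx": 0, "ry": 0, "rz": 0, "gripper": 0.42}
    - {"tx": 0.0, "ty": 0.0135, "tz": -0.075, "rx": 0, "ry": 0, "rz": 0, "gripper": 0.42}
    - {"tx": 0.04, "ty": 0.0135, "tz": -0.075, "rx": 0, "ry": 0, "rz": 0, "gripper": 0.42}
    - {"tx": 0.08, "ty": 0.0135, "tz": -0.075, "rx": 0, "ry": 0, "rz": 0, "gripper": 0.42}
    - {"tx": 0.08, "ty": 0.0135, "tz": -0.075, "rx": 0, "ry": 0, "rz": 0, "gripper": 0.42}
    - {"tx": 0.08, "ty": 0.0135, "tz": -0.04, "rx": 0, "ry": 0, "rz": 0, "gripper": 0.42}
    - {"tx": 0.08, "ty": 0.0135, "tz": 0, "rx": 0, "ry": 0, "rz": 0, "gripper": 0.42}
    - {"tx": 0.08, "ty": 0.0135, "tz": 0, "rx": 0, "ry": 0, "rz": 0, "gripper": 0.42}
    - {"tx": 0.08, "ty": 0.0135, "tz": 0, "rx": 0, "ry": 0, "rz": 0, "gripper": 0.42}

```text
time_s: 11.8
eef_pos: [0.5762, 0.071, 0.2037]
ee_rot: [-2.224, -2.213, 0.009]
contact_force: [-0.2, 0.4, 0.8]
opening: 0.0359
```

Call:
jog_arm:
  moves:
    - {"tx": 0, "ty": 0.004, "tz": 0, "rx": 0, "ry": 0, "rz": 0, "gripper": 0.42}
    - {"tx": 0, "ty": 0.007, "tz": 0, "rx": 0, "ry": 0, "rz": 0, "gripper": 0.42}
    - {"tx": 0, "ty": 0.008, "tz": 0, "rx": 0, "ry": 0, "rz": 0, "gripper": 0.42}
    - {"tx": 0, "ty": 0.009, "tz": 0, "rx": 0, "ry": 0, "rz": 0, "gripper": 0.42}
    - {"tx": 0, "ty": 0.01, "tz": 0, "rx": 0, "ry": 0, "rz": 0, "gripper": 0.42}
    - {"tx": 0, "ty": 0.011, "tz": 0, "rx": 0, "ry": 0, "rz": 0, "gripper": 0.42}
    - {"tx": 0, "ty": 0.012, "tz": 0, "rx": 0, "ry": 0, "rz": 0, "gripper": 0.42}
    - {"tx": 0, "ty": 0.012, "tz": 0, "rx": 0, "ry": 0, "rz": 0, "gripper": 0.42}

```text
time_s: 12.6
eef_pos: [0.5864, 0.0709, 0.2033]
ee_rot: [-2.222, -2.212, 0.015]
contact_force: [-4.9, 0.0, 4.7]
opening: 0.0357
```

Knife 3 stopped dead at 0.586 with 5 N, so it is sound. Now the last one.

Call:
jog_arm:
  moves:
    - {"tx": 0, "ty": -0.005, "tz": 0, "rx": 0, "ry": 0, "rz": 0, "gripper": 0.42}
    - {"tx": 0, "ty": -0.0095, "tz": 0, "rx": 0, "ry": -0.6, "rz": 0, "gripper": 0.42}
    - {"tx": 0, "ty": -0.0095, "tz": 0, "rx": 0, "ry": -0.6, "rz": 0, "gripper": 0.42}
    - {"tx": 0, "ty": -0.0095, "tz": -0.03, "rx": 0, "ry": 0, "rz": 0, "gripper": 0.42}
    - {"tx": 0, "ty": -0.0095, "tz": -0.075, "rx": 0, "ry": 0, "rz": 0, "gripper": 0.42}
    - {"tx": 0, "ty": -0.0095, "tz": -0.075, "rx": 0, "ry": 0, "rz": 0, "gripper": 0.42}
    - {"tx": 0.04, "ty": -0.0095, "tz": -0.075, "rx": 0, "ry": 0, "rz": 0, "gripper": 0.42}
    - {"tx": 0.08, "ty": -0.0095, "tz": -0.075, "rx": 0, "ry": 0, "rz": 0, "gripper": 0.42}
    - {"tx": 0.08, "ty": -0.0095, "tz": -0.075, "rx": 0, "ry": 0, "rz": 0, "gripper": 0.42}
    - {"tx": 0.08, "ty": -0.0095, "tz": -0.04, "rx": 0, "ry": 0, "rz": 0, "gripper": 0.42}
    - {"tx": 0.08, "ty": -0.0095, "tz": 0, "rx": 0, "ry": 0, "rz": 0, "gripper": 0.42}
    - {"tx": 0.08, "ty": -0.0095, "tz": 0, "rx": 0, "ry": 0, "rz": 0, "gripper": 0.42}
    - {"tx": 0.08, "ty": -0.0095, "tz": 0, "rx": 0, "ry": 0, "rz": 0, "gripper": 0.42}

```text
time_s: 13.9
eef_pos: [0.5772, 0.1507, 0.203]
ee_rot: [-2.222, -2.212, 0.016]
contact_force: [0.5, -0.3, 0.2]
opening: 0.0357
```

```bash
python3 -c "
from h import *
go(.5765,.151,.204)"
```

```text
t 13.9 pos [0.5772 0.1507 0.203 ] shift mm [ 0.3 -0.7 -1. ] turn deg [-0.69  0.15 -0.26] F [ 0.48 -0.3   0.18] open 0.0357 q [-0.03  0.53 -0.42  1.93  0.3   0.76 -0.62]
```

Call:
jog_arm:
  moves:
    - {"tx": 0, "ty": 0.004, "tz": 0, "rx": 0, "ry": 0, "rz": 0, "gripper": 0.42}
    - {"tx": 0, "ty": 0.007, "tz": 0, "rx": 0, "ry": 0, "rz": 0, "gripper": 0.42}
    - {"tx": 0, "ty": 0.008, "tz": 0, "rx": 0, "ry": 0, "rz": 0, "gripper": 0.42}
    - {"tx": 0, "ty": 0.009, "tz": 0, "rx": 0, "ry": 0, "rz": 0, "gripper": 0.42}
    - {"tx": 0, "ty": 0.01, "tz": 0, "rx": 0, "ry": 0, "rz": 0, "gripper": 0.42}
    - {"tx": 0, "ty": 0.011, "tz": 0, "rx": 0, "ry": 0, "rz": 0, "gripper": 0.42}
    - {"tx": 0, "ty": 0.011, "tz": 0, "rx": 0, "ry": 0, "rz": 0, "gripper": 0.42}

```text
time_s: 14.6
eef_pos: [0.5859, 0.1507, 0.2028]
ee_rot: [-2.219, -2.211, 0.022]
contact_force: [-5.8, 0.9, 5.6]
opening: 0.0358
```

Knife 4 is sound too, stopping at 0.586 with 6 N. Back to the loose one, correcting the small tilt.

Call:
jog_arm:
  moves:
    - {"tx": 0, "ty": -0.005, "tz": 0, "rx": 0, "ry": 0, "rz": 0, "gripper": 0.42}
    - {"tx": 0, "ty": -0.009, "tz": 0, "rx": 0, "ry": 0, "rz": 0, "gripper": 0.42}
    - {"tx": 0, "ty": -0.009, "tz": 0, "rx": -0.9, "ry": 0, "rz": 0, "gripper": 0.42}
    - {"tx": 0, "ty": -0.009, "tz": -0.03, "rx": -0.9, "ry": 0, "rz": 0, "gripper": 0.42}
    - {"tx": 0, "ty": -0.009, "tz": -0.08, "rx": -0.9, "ry": 0, "rz": 0, "gripper": 0.42}
    - {"tx": 0, "ty": -0.009, "tz": -0.08, "rx": -0.9, "ry": 0, "rz": 0, "gripper": 0.55}
    - {"tx": -0.05, "ty": -0.009, "tz": -0.08, "rx": -0.9, "ry": 0, "rz": 0, "gripper": 0.55}
    - {"tx": -0.1, "ty": -0.009, "tz": -0.08, "rx": -0.9, "ry": 0, "rz": 0, "gripper": 0.55}
    - {"tx": -0.15, "ty": -0.009, "tz": -0.08, "rx": -0.9, "ry": 0, "rz": 0, "gripper": 0.55}
    - {"tx": -0.159, "ty": -0.009, "tz": -0.08, "rx": -0.9, "ry": 0, "rz": 0, "gripper": 0.55}
    - {"tx": -0.159, "ty": -0.009, "tz": -0.08, "rx": -0.9, "ry": 0, "rz": 0, "gripper": 0.55}
    - {"tx": -0.159, "ty": -0.009, "tz": -0.08, "rx": -0.9, "ry": 0, "rz": 0, "gripper": 0.55}

```text
time_s: 15.8
eef_pos: [0.5779, -0.0066, 0.2837]
ee_rot: [2.223, 2.217, -0.003]
contact_force: [-1.2, 0.2, -0.3]
opening: 0.047
```

```bash
python3 look.py pics/w3.png; python3 -c "
from h import *
go(.577,-.008,.2)"
```

```text
t 15.8 pos [ 0.5779 -0.0066  0.2837] shift mm [-81.5  -3.6 -16.1] turn deg [ 0.02  0.16 -0.16] F [-1.17  0.19 -0.31] open 0.047 q [ 0.26  0.4  -0.43  1.9   0.22  0.88 -0.29]
[0.57813738 0.06567171 0.4034125 ]
[ 238   51   44   59 2380] [133.  87.  56.] 0.2401 [0.5773 0.0726 0.2375] [0.021 0.027 0.007]
[  0  70  26  42 883] [64. 32. 88.] 0.1725 [0.3995 0.0684 0.1695] [0.01  0.024 0.008]
[  64   96   91   41 3214] [116.5  56.  148. ] 0.2249 [0.4838 0.0549 0.2224] [0.027 0.021 0.008]
[ 393  124   99   51 3343] [203. 104.  51.] 0.2247 [0.6939 0.0328 0.2224] [0.028 0.022 0.008]
[ 240  172   39   79 2638] [160. 109.  68.] 0.2397 [ 0.5768 -0.0056  0.2374] [0.021 0.027 0.008]
[  88  221   72   72 2510] [38. 93. 49.] 0.224 [ 0.4791 -0.0444  0.2218] [0.027 0.023 0.008]
[ 244  261   34   87 2561] [90. 60. 40.] 0.2387 [ 0.5773 -0.0791  0.2366] [0.021 0.017 0.008]
t 15.85 pos [ 0.5778 -0.0056  0.2837] shift mm [-2.2 -0.8 83.7] turn deg [ 0.01  0.14 -0.06] F [0.16 0.35 0.31] open 0.0469 q [ 0.26  0.4  -0.44  1.9   0.22  0.88 -0.29]
```

Call:
jog_arm:
  moves:
    - {"tx": -0.002, "ty": -0.001, "tz": 0.03, "rx": 0, "ry": 0, "rz": 0, "gripper": 0.55}
    - {"tx": -0.002, "ty": -0.001, "tz": 0.06, "rx": 0, "ry": 0, "rz": 0, "gripper": 0.55}
    - {"tx": -0.002, "ty": -0.001, "tz": 0.085, "rx": 0, "ry": 0, "rz": 0, "gripper": 0.55}
    - {"tx": -0.002, "ty": -0.001, "tz": 0.085, "rx": 0, "ry": 0, "rz": 0, "gripper": 0.55}
    - {"tx": -0.002, "ty": -0.001, "tz": 0.085, "rx": 0, "ry": 0, "rz": 0, "gripper": 0.3}
    - {"tx": -0.002, "ty": -0.001, "tz": 0.085, "rx": 0, "ry": 0, "rz": 0, "gripper": 0.2}
    - {"tx": -0.002, "ty": -0.001, "tz": 0.085, "rx": 0, "ry": 0, "rz": 0, "gripper": 0.2}
    - {"tx": -0.002, "ty": -0.001, "tz": 0.085, "rx": 0, "ry": 0, "rz": 0, "gripper": 0.2}
    - {"tx": -0.002, "ty": -0.001, "tz": 0.085, "rx": 0, "ry": 0, "rz": 0, "gripper": 0.2}
  grip_force: 40

```text
time_s: 16.75
eef_pos: [0.5779, -0.0069, 0.2002]
ee_rot: [2.22, 2.218, 0.002]
contact_force: [-0.5, 1.1, 4.3]
opening: 0.0213
```

```bash
python3 -c "
from h import *
go(.577,-.007,.197)"
```

```text
t 16.75 pos [ 0.5779 -0.0069  0.2002] shift mm [-0.1 -0.9  3.2] turn deg [ 0.18  0.09 -0.04] F [-0.53  1.06  4.34] open 0.0213 q [ 0.22  0.5  -0.4   1.98  0.29  0.71 -0.35]
```

Gripped, opening 21 mm. Lift it.

Call:
jog_arm:
  moves:
    - {"tx": 0, "ty": 0, "tz": -0.005, "rx": 0, "ry": 0, "rz": 0, "gripper": 0.2}
    - {"tx": 0, "ty": 0, "tz": -0.01, "rx": 0, "ry": 0, "rz": 0, "gripper": 0.2}
    - {"tx": 0, "ty": 0, "tz": -0.02, "rx": 0, "ry": 0, "rz": 0, "gripper": 0.2}
    - {"tx": 0, "ty": 0, "tz": -0.03, "rx": 0, "ry": 0, "rz": 0, "gripper": 0.2}

```text
time_s: 17.15
eef_pos: [0.5773, -0.0073, 0.2305]
ee_rot: [2.221, 2.219, -0.0]
contact_force: [-0.0, 0.3, -3.9]
opening: 0.0214
```

Call:
jog_arm:
  moves:
    - {"tx": 0, "ty": 0, "tz": -0.015, "rx": 0, "ry": 0, "rz": 0, "gripper": 0.2}
    - {"tx": 0, "ty": 0, "tz": -0.03, "rx": 0, "ry": 0, "rz": 0, "gripper": 0.2}
    - {"tx": 0, "ty": 0, "tz": -0.045, "rx": 0, "ry": 0, "rz": 0, "gripper": 0.2}
    - {"tx": 0, "ty": 0, "tz": -0.06, "rx": 0, "ry": 0, "rz": 0, "gripper": 0.2}
    - {"tx": 0, "ty": 0, "tz": -0.08, "rx": 0, "ry": 0, "rz": 0, "gripper": 0.2}
    - {"tx": 0, "ty": 0, "tz": -0.1, "rx": 0, "ry": 0, "rz": 0, "gripper": 0.2}
    - {"tx": 0, "ty": 0, "tz": -0.1, "rx": 0, "ry": 0, "rz": 0, "gripper": 0.2}
    - {"tx": 0, "ty": 0, "tz": -0.1, "rx": 0, "ry": 0, "rz": 0, "gripper": 0.2}

```text
time_s: 17.95
eef_pos: [0.5769, -0.0075, 0.3307]
ee_rot: [2.221, 2.218, -0.0]
contact_force: [-0.0, -0.4, -2.3]
opening: 0.0218
```

```bash
python3 - <<'E'
from h import *
go(.635,-.007,.33)
c=cam("scene");save(c,"pics/s2.png",crop=(150,60,400,330),scale=2);P=cloud(c)
x,y,z=P[...,0],P[...,1],P[...,2]
m=(z>.085)&(z<.107)&(abs(x-.53)<.1)&(abs(y+.4)<.12)
print("bin",cv2.minAreaRect(np.c_[x[m],y[m]].astype(np.float32)),z[m].mean())
m=(abs(z-.085)<.006)&(abs(x-.575)<.06)&(abs(y)<.22)
print("rack",cv2.minAreaRect(np.c_[x[m],y[m]].astype(np.float32)))
E
```

```text
t 17.95 pos [ 0.5769 -0.0075  0.3307] shift mm [ 0.6 58.1  0.8] turn deg [ 0.13  0.14 -0.08] F [-0.   -0.36 -2.29] open 0.0218 q [ 0.28  0.35 -0.45  1.85  0.18  0.98 -0.25]
bin ((0.530339777469635, -0.3985861539840698), (0.08450806140899658, 0.12582659721374512), 18.75900650024414) 0.09874114075826994
rack ((0.5760125517845154, 0.007294103503227234), (0.07260436564683914, 0.402362197637558), 0.3007649779319763)
```

View pics/s2.png

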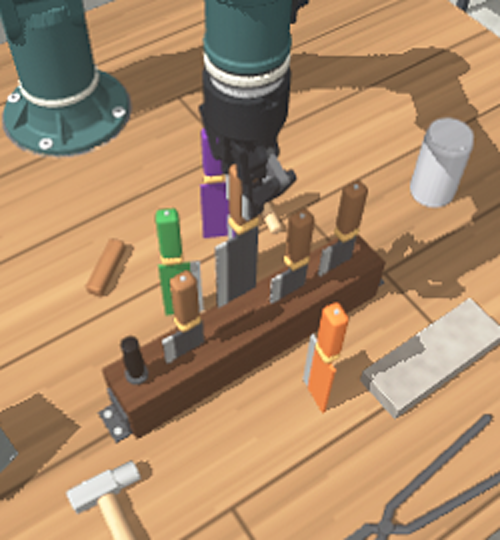

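The view shows the loose cleaver held with its blade clear of the rack, and the three sound ones still home. Now carry it around knife 1 and the honing steel on the far side to the bin, yaw 18.6°.

Call:
jog_arm:
  moves:
    - {"tx": 0, "ty": 0.02, "tz": 0, "rx": 0, "ry": 0, "rz": 0, "gripper": 0.2}
    - {"tx": 0, "ty": 0.045, "tz": 0, "rx": 0, "ry": 0, "rz": 0, "gripper": 0.2}
    - {"tx": 0, "ty": 0.058, "tz": 0, "rx": 0, "ry": 0, "rz": 0, "gripper": 0.2}
    - {"tx": 0, "ty": 0.058, "tz": 0, "rx": 0, "ry": 0, "rz": 0, "gripper": 0.2}
    - {"tx": -0.03, "ty": 0.058, "tz": 0, "rx": 0, "ry": 0, "rz": 0, "gripper": 0.2}
    - {"tx": -0.065, "ty": 0.058, "tz": 0, "rx": 0, "ry": 0, "rz": 0, "gripper": 0.2}
    - {"tx": -0.1, "ty": 0.058, "tz": 0, "rx": 0, "ry": 0, "rz": 0, "gripper": 0.2}
    - {"tx": -0.135, "ty": 0.058, "tz": 0, "rx": 0, "ry": 0, "rz": 0, "gripper": 0.2}
    - {"tx": -0.17, "ty": 0.058, "tz": 0, "rx": 0, "ry": 0, "rz": 0, "gripper": 0.2}
    - {"tx": -0.205, "ty": 0.058, "tz": 0, "rx": 0, "ry": 0, "rz": 0, "gripper": 0.2}
    - {"tx": -0.243, "ty": 0.058, "tz": 0, "rx": 0, "ry": 0, "rz": 0, "gripper": 0.2}
    - {"tx": -0.27, "ty": 0.035, "tz": 0, "rx": 0, "ry": 0, "rz": -4, "gripper": 0.2}
    - {"tx": -0.3, "ty": 0.015, "tz": 0, "rx": 0, "ry": 0, "rz": -8, "gripper": 0.2}
    - {"tx": -0.33, "ty": -0.005, "tz": 0, "rx": 0, "ry": 0, "rz": -12, "gripper": 0.2}
    - {"tx": -0.36, "ty": -0.02, "tz": 0, "rx": 0, "ry": 0, "rz": -16, "gripper": 0.2}
    - {"tx": -0.379, "ty": -0.034, "tz": 0, "rx": 0, "ry": 0, "rz": -18.6, "gripper": 0.2}
    - {"tx": -0.379, "ty": -0.034, "tz": 0, "rx": 0, "ry": 0, "rz": -18.6, "gripper": 0.2}
    - {"tx": -0.379, "ty": -0.034, "tz": 0, "rx": 0, "ry": 0, "rz": -18.6, "gripper": 0.2}

```text
time_s: 19.8
eef_pos: [0.5403, -0.3863, 0.3299]
ee_rot: [-1.837, -2.547, 0.003]
contact_force: [0.0, 0.4, -2.2]
opening: 0.0212
```

```bash
python3 - <<'E'
from h import *
go(.5426,-.3863,.33,108.6)
c=cam("scene");save(c,"pics/s3.png",crop=(40,160,260,360),scale=2.8)
P=cloud(c); x,y,z=P[...,0],P[...,1],P[...,2]
B=np.array([.530,-.399]);a=np.radians(18.6)
bx=(x-B[0])*np.cos(a)+(y-B[1])*np.sin(a); by=-(x-B[0])*np.sin(a)+(y-B[1])*np.cos(a)
for lo,hi in((.125,.15),(.15,.17),(.17,.2),(.2,.25),(.25,.28)):
    m=(z>lo)&(z<hi)&(abs(bx)<.05)&(abs(by)<.06)
    if m.sum(): print(lo,m.sum(),"bx",np.percentile(bx[m],[5,50,95]).round(4),"by",np.percentile(by[m],[2,98]).round(4),"zmin",z[m].min().round(3))
E
```

```text
t 19.8 pos [ 0.5403 -0.3863  0.3299] shift mm [-0.7  2.2 -0.1] turn deg [-0.1   0.02 -0.19] F [ 0.05  0.43 -2.24] open 0.0212 q [ 0.86  0.47 -0.45  1.66  0.23  1.06  0.66]
0.125 34 bx [0.0044 0.0063 0.008 ] by [-0.0223  0.0279] zmin 0.141
0.15 115 bx [0.0058 0.0073 0.0091] by [-0.0229  0.0288] zmin 0.15
0.17 187 bx [0.0073 0.0093 0.0113] by [-0.0233  0.0284] zmin 0.17
0.2 358 bx [0.01   0.0128 0.0147] by [-0.0234  0.0282] zmin 0.2
0.25 153 bx [0.0125 0.015  0.0171] by [-0.0248  0.0283] zmin 0.25
```

Call:
jog_arm:
  moves:
    - {"tx": 0, "ty": 0.01, "tz": 0, "rx": 0, "ry": 0, "rz": 0, "gripper": 0.2}
    - {"tx": 0, "ty": 0.01, "tz": 0, "rx": 0, "ry": 0, "rz": 0, "gripper": 0.2}
    - {"tx": 0, "ty": 0.01, "tz": 0.02, "rx": 0, "ry": 0, "rz": 0, "gripper": 0.2}
    - {"tx": 0, "ty": 0.01, "tz": 0.04, "rx": 0, "ry": 0, "rz": 0, "gripper": 0.2}
    - {"tx": 0, "ty": 0.01, "tz": 0.06, "rx": 0, "ry": 0, "rz": 0, "gripper": 0.2}
    - {"tx": 0, "ty": 0.01, "tz": 0.08, "rx": 0, "ry": 0, "rz": 0, "gripper": 0.2}
    - {"tx": 0, "ty": 0.01, "tz": 0.1, "rx": 0, "ry": 0, "rz": 0, "gripper": 0.2}
    - {"tx": 0, "ty": 0.01, "tz": 0.115, "rx": 0, "ry": 0, "rz": 0, "gripper": 0.2}
    - {"tx": 0, "ty": 0.01, "tz": 0.125, "rx": 0, "ry": 0, "rz": 0, "gripper": 0.2}
    - {"tx": 0, "ty": 0.01, "tz": 0.13, "rx": 0, "ry": 0, "rz": 0, "gripper": 0.2}
    - {"tx": 0, "ty": 0.01, "tz": 0.13, "rx": 0, "ry": 0, "rz": 0, "gripper": 0.2}

```text
time_s: 20.95
eef_pos: [0.5511, -0.3816, 0.1999]
ee_rot: [-1.834, -2.55, 0.001]
contact_force: [-0.5, 0.1, -2.7]
opening: 0.0216
```

Call:
jog_arm:
  moves:
    - {"tx": 0, "ty": 0, "tz": 0.002, "rx": 0, "ry": 0, "rz": 0, "gripper": 0.2}
    - {"tx": 0, "ty": 0, "tz": 0.004, "rx": 0, "ry": 0, "rz": 0, "gripper": 0.2}
    - {"tx": 0, "ty": 0, "tz": 0.006, "rx": 0, "ry": 0, "rz": 0, "gripper": 0.2}
    - {"tx": 0, "ty": 0, "tz": 0.006, "rx": 0, "ry": 0, "rz": 0, "gripper": 0.2}

```text
time_s: 21.35
eef_pos: [0.5509, -0.3816, 0.1939]
ee_rot: [-1.834, -2.55, 0.001]
contact_force: [0.3, -0.2, -2.5]
opening: 0.0215
```

```bash
cat > bin.py <<'E'
import sys
from h import *
go(.55,-.383,.193,108.6)
c=cam("scene");save(c,sys.argv[1],crop=(40,130,260,360),scale=2.6)
P=cloud(c); x,y,z=P[...,0],P[...,1],P[...,2]
B=np.array([.530,-.399]);a=np.radians(18.6)
bx=(x-B[0])*np.cos(a)+(y-B[1])*np.sin(a); by=-(x-B[0])*np.sin(a)+(y-B[1])*np.cos(a)
for lo,hi in((.106,.115),(.115,.125),(.125,.14),(.14,.16),(.2,.22)):
    m=(z>lo)&(z<hi)&(abs(bx)<.06)&(abs(by)<.06)
    if m.sum(): print(lo,m.sum(),"bx",np.percentile(bx[m],[5,50,95]).round(4),"by",np.percentile(by[m],[2,98]).round(4))
E
python3 bin.py pics/s4.png
```

```text
t 21.35 pos [ 0.5509 -0.3816  0.1939] shift mm [-1.  -1.3  0.9] turn deg [-0.06 -0.01 -0.03] F [ 0.32 -0.17 -2.52] open 0.0215 q [ 0.81  0.62 -0.4   1.77  0.31  0.82  0.58]
0.106 75 bx [-0.0369  0.0282  0.0396] by [-0.0588  0.0572]
0.115 54 bx [0.0261 0.0279 0.0292] by [-0.0221  0.0279]
0.125 47 bx [0.0245 0.0281 0.0295] by [-0.0208  0.0292]
0.14 46 bx [0.0311 0.035  0.037 ] by [-0.0026  0.0232]
0.2 6 bx [0.0337 0.0403 0.0494] by [-0.0027 -0.0005]
```

Still hanging at -2.5 N. Creep down until the weight comes off.

Call:
jog_arm:
  moves:
    - {"tx": 0, "ty": 0, "tz": 0.001, "rx": 0, "ry": 0, "rz": 0, "gripper": 0.2}
    - {"tx": 0, "ty": 0, "tz": 0.002, "rx": 0, "ry": 0, "rz": 0, "gripper": 0.2}
    - {"tx": 0, "ty": 0, "tz": 0.003, "rx": 0, "ry": 0, "rz": 0, "gripper": 0.2}
    - {"tx": 0, "ty": 0, "tz": 0.003, "rx": 0, "ry": 0, "rz": 0, "gripper": 0.2}

```text
time_s: 21.8
eef_pos: [0.5512, -0.3816, 0.1912]
ee_rot: [-1.834, -2.551, 0.001]
contact_force: [-0.3, 0.9, -0.3]
opening: 0.0216
```

Call:
jog_arm:
  moves:
    - {"tx": 0, "ty": 0, "tz": 0.001, "rx": 0, "ry": 0, "rz": 0, "gripper": 0.2}
    - {"tx": 0, "ty": 0, "tz": 0.0015, "rx": 0, "ry": 0, "rz": 0, "gripper": 0.2}
    - {"tx": 0, "ty": 0, "tz": 0.0015, "rx": 0, "ry": 0, "rz": 0, "gripper": 0.2}

```text
time_s: 22.1
eef_pos: [0.5514, -0.3815, 0.1898]
ee_rot: [1.834, 2.551, -0.001]
contact_force: [-0.9, 0.1, -0.4]
opening: 0.0218
```

The floor bears the weight. Open gradually so it leans gently on the near wall, following with the hand.

Call:
jog_arm:
  moves:
    - {"tx": 0, "ty": 0, "tz": 0, "rx": 0, "ry": 0, "rz": 0, "gripper": 0.3}
    - {"tx": 0, "ty": 0, "tz": 0, "rx": 0, "ry": 0, "rz": 0, "gripper": 0.35}
    - {"tx": 0, "ty": 0, "tz": 0, "rx": 0, "ry": 0, "rz": 0, "gripper": 0.4}
    - {"tx": 0, "ty": 0.002, "tz": 0, "rx": 0, "ry": 0, "rz": 0, "gripper": 0.5}
    - {"tx": 0, "ty": 0.004, "tz": 0, "rx": 0, "ry": 0, "rz": 0, "gripper": 0.6}
    - {"tx": 0, "ty": 0.006, "tz": 0, "rx": 0, "ry": 0, "rz": 0, "gripper": 0.7}
    - {"tx": 0, "ty": 0.008, "tz": 0, "rx": 0, "ry": 0, "rz": 0, "gripper": 0.8}
    - {"tx": 0, "ty": 0.01, "tz": 0, "rx": 0, "ry": 0, "rz": 0, "gripper": 0.9}
    - {"tx": 0, "ty": 0.01, "tz": 0, "rx": 0, "ry": 0, "rz": 0, "gripper": 1}
    - {"tx": 0, "ty": 0.01, "tz": 0, "rx": 0, "ry": 0, "rz": 0, "gripper": 1}
    - {"tx": 0, "ty": 0.01, "tz": 0, "rx": 0, "ry": 0, "rz": 0, "gripper": 1}

```text
time_s: 23.2
eef_pos: [0.5607, -0.3784, 0.1897]
ee_rot: [-1.834, -2.551, 0.001]
contact_force: [-0.2, -0.1, 0.0]
opening: 0.0851
```

```bash
python3 bin.py pics/s5.png; python3 -c "
from h import *
c=cam('wrist');save(c,'pics/w5.png')"
```

```text
t 23.2 pos [ 0.5607 -0.3784  0.1897] shift mm [ -0.9 -11.6  -3.3] turn deg [-0.03  0.02 -0.03] F [-0.16 -0.14  0.01] open 0.0851 q [ 0.79  0.63 -0.4   1.76  0.32  0.82  0.57]
0.106 58 bx [-0.0382  0.0322  0.0388] by [-0.0595  0.0593]
0.115 24 bx [0.0322 0.0337 0.035 ] by [-0.0222  0.0012]
0.125 16 bx [0.0312 0.0335 0.0353] by [-0.0208 -0.0034]
0.14 7 bx [0.0354 0.0399 0.0429] by [-0.0026  0.0001]
0.2 11 bx [0.0428 0.0469 0.0485] by [0.0036 0.025 ]
```

View pics/s5.png

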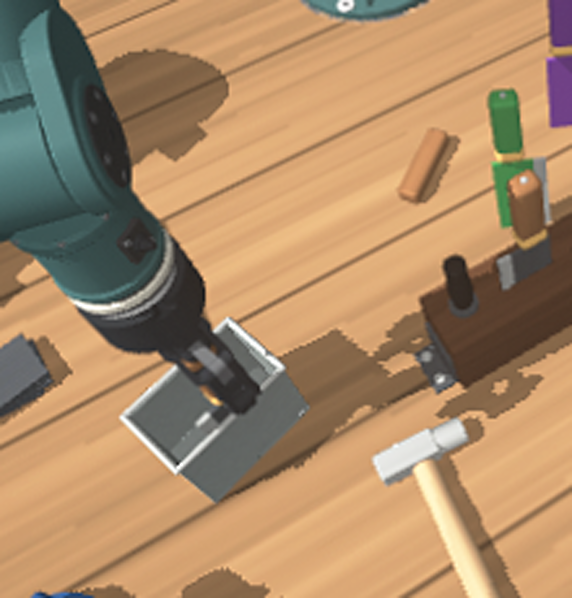

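View pics/w5.png

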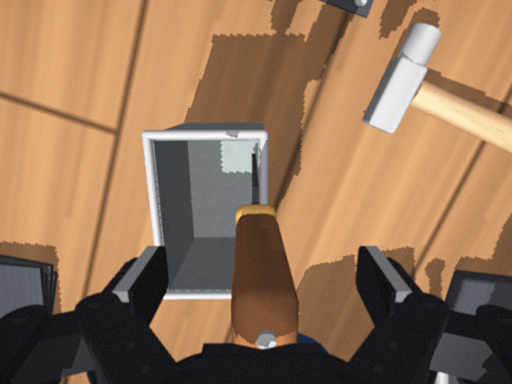

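The scene crop shows the cleaver in the bin at (215,390) with the open fingers around it. The wrist view shows the handle at (265,270), leaning on the +x wall and clear of both pads. Retreat upward and check.

Call:
jog_arm:
  moves:
    - {"tx": 0, "ty": 0, "tz": -0.02, "rx": 0, "ry": 0, "rz": 0, "gripper": 1}
    - {"tx": 0, "ty": 0, "tz": -0.05, "rx": 0, "ry": 0, "rz": 0, "gripper": 1}
    - {"tx": 0, "ty": 0, "tz": -0.09, "rx": 0, "ry": 0, "rz": 0, "gripper": 1}
    - {"tx": 0, "ty": 0, "tz": -0.13, "rx": 0, "ry": 0, "rz": 0, "gripper": 1}
    - {"tx": 0, "ty": -0.05, "tz": -0.14, "rx": 0, "ry": 0, "rz": 0, "gripper": 1}
    - {"tx": -0.05, "ty": -0.1, "tz": -0.14, "rx": 0, "ry": 0, "rz": 0, "gripper": 1}
    - {"tx": -0.1, "ty": -0.13, "tz": -0.14, "rx": 0, "ry": 0, "rz": 0, "gripper": 1}
    - {"tx": -0.1, "ty": -0.13, "tz": -0.14, "rx": 0, "ry": 0, "rz": 0, "gripper": 1}
    - {"tx": -0.1, "ty": -0.13, "tz": -0.14, "rx": 0, "ry": 0, "rz": 0, "gripper": 1}

```text
time_s: 24.2
eef_pos: [0.4647, -0.5215, 0.3292]
ee_rot: [1.847, 2.541, -0.007]
contact_force: [-0.5, -0.2, 0.1]
opening: 0.0853
```

```bash
python3 bin.py pics/s6b.png; python3 - <<'E'
from h import *
c=cam("scene");save(c,"pics/s6.png",crop=(60,100,400,340),scale=2.2)
c=cam("top");P=cloud(c);z=P[...,2];x=P[...,0];y=P[...,1]
n,l,st,ce=cv2.connectedComponentsWithStats(((z>.15)&(z<.27)&(abs(x-.574)<.05)&(abs(y)<.2)).astype(np.uint8))
for i in range(1,n):
    q=l==i;t=q&(z>np.nanmax(z[q])-.012);print(st[i,4],P[t].mean(0).round(4))
E
```

```text
t 24.2 pos [ 0.4647 -0.5215  0.3292] shift mm [105.8 124.4 135.4] turn deg [-0.22  0.16 -0.62] F [-0.47 -0.15  0.12] open 0.0853 q [ 1.05  0.52 -0.41  1.58  0.23  1.09  0.89]
0.106 64 bx [-0.0375  0.0329  0.0371] by [-0.0558  0.0597]
0.115 47 bx [0.0322 0.034  0.0352] by [-0.0208  0.0293]
0.125 20 bx [0.0318 0.0332 0.0354] by [-0.0216  0.0293]
0.14 58 bx [0.0399 0.0432 0.0449] by [-0.0026  0.0245]
0.2 68 bx [0.0438 0.0468 0.0483] by [-0.0017  0.0246]
108 [0.5743 0.1515 0.2383]
103 [0.5742 0.0715 0.238 ]
103 [ 0.5741 -0.0874  0.2385]
40 [ 0.5744 -0.1633  0.1707]
```

View pics/s6.png

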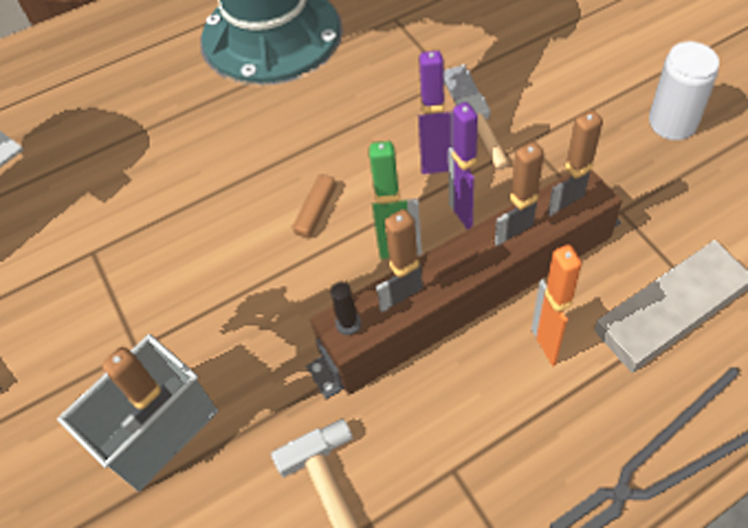

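The cleaver stands in the bin at (135,385), leaning slightly. The three sound ones are home with tops at z 0.238, and the bystanders are in place. I hand in.

```bash
python3 -c "
from workcell import manip
print(manip.close_job())"
```

```text
the job is handed in; nothing more can be done
None
```

The loose cleaver is standing in the rework bin and released, and the job is handed in; no verdict came back. I rocked all four handles.

| Slot (rack y) | Result |
|---|---|
| -100 mm | sound: stopped dead on both sides, about 6.5 mm of play in all |
| -20 mm | **loose**: about 14 mm of travel at roughly 1 N or less |
| +60 mm | sound: stopped dead at 5 N (one side only) |
| +140 mm | sound: stopped dead at 6 N (one side only) |

I drew the loose one out by its handle and lowered it until the bin floor took its weight. It now leans slightly on the bin's wall.

**Last checks:**
- The three sound handles stand upright with tops at z ≈ 0.238 m, where 0.239 m is fully home.
- The cleaver in the bin is clear of the gripper, and the honing steel has not moved.
- The other bystanders in the last picture look unmoved; I did not measure them.
- No force reading on the gripper passed about 8 N in all.
- The clock read about 24 s when I handed in.

**Disagreement:** the top camera read about 3 mm lower in x than the arm and the wrist camera. I worked from the arm's own contact readings.

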